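Third hand: hold a foot bracket against a conveyor side frame

TASK

Be my third hand: set the zinc-plated foot bracket down on the bench with its drilled back against the web of the clamped grey frame, centred on the yellow line so that the bolt holes meet. Bring it up without ramming it, press it flush against the web with a steady push of about 12 N (6 to 20 N will do) for at least three seconds so I can start the bolts, and finish while still holding it like that. Leave the splice plate, spanner, paint can and bolt tray where they are.

Things in the scene. Friction and masses are not known exactly. Their poses are not given: they have to be found in the camera images.
- frame: Grey steel channel, 440 long, 70 high, 40 mm deep, fixed on the bench by two low red-handled clamps on its far side; its flat web faces the robot. Origin: on that face, at bench height, at the 4 mm yellow line. x points into the frame away from the robot (push this way), y along it (web from -260 to +180 mm), z up. Two 11 mm holes, 13 mm either side of the line, 28 mm up. Rigid: it does not give.
- bracket: Zinc-plated steel bracket, 0.3 kg, standing on its foot: 50 deep (x), 56 wide (y), 50 mm high. Origin: middle of the underside; x points out through its upright drilled back (x = 20 to 25 mm). Gusset cheeks close both ends, flat outside, 56 mm apart, full height at the back, sloping to 11 mm at the front. Grip across them from above, pads near x = +10 mm, 30 mm up, clear of holes and frame.
- bracket_back (a point): Middle of the lower edge of the bracket's outer back face: 25 mm from its origin along its x; axes as the bracket's. It has to meet the frame's origin. At the start the back looks away from the robot, within about 60 degrees of the frame's x. Let the foot rest lightly on the bench: leaning down on it adds friction that takes up the push before it reaches the frame.
- splice_plate: Bystander: dark flat steel plate with four holes in a row, 40 x 110 x 6 mm, lying on the bench; origin at the middle of its underside, long side along its y.
- spanner: Bystander: steel combination spanner, 180 mm long, 9 mm high, lying on the bench; origin at the middle of its underside, long side along its y.
- paint_can: Bystander: standing yellow marking-paint can, 52 mm across, 150 mm high; origin at the middle of its underside.
- bolt_tray: Bystander: blue open tray with bolts and nuts, 110 x 150 x 45 mm; origin at the middle of its underside, long side along its y.

How it is judged:
By the outcome, as a careful person would: the job done as asked, in the order asked, and still so for the second after the job is handed in, while the arm keeps its last pose, push and grip.
It also fails if it takes over 64 s, if anything falls off the work surface, if the arm or the gripper's body presses on something with over 40 N, if the wrist force passes 120 N, or if a joint passes its speed limit or range.

ROBOT

A 6-joint arm with a two-finger parallel gripper is mounted at the origin on the work surface. World frame = base frame: x ahead of the robot, y to its left, z up, the work surface at z = 0. Lengths are in mm, angles in rad, forces in N, time in s.
With the tool pointing down it reaches from about 375 to 925 mm from the base axis. Payload 5.7 kg.
Tool frame: the origin (TCP) lies between the finger pads; the fingertips stand 25 mm ahead of it and the grasp point (between the pads) lies 6 mm ahead of it; y points along the fingers, z is the direction in which the jaws open and shut, and the axes are right-handed (so a half turn about y gives the same grasp; the last joint's range is limited). The gripper opens to 88 mm and grips with 3 to 60 N. Pads are 20 mm wide; open, the fingers measure 115 mm over their backs; the gripper's body (75 mm by 178 mm) begins 61 mm behind the grasp point.
Start: joints at [-1.443, 0.359, 1.51, -0, 1.272, -0.115], TCP at [144.24, -582.375, 247.623] pointing down, gripper open.
Joint ranges: [-2.97, 2.97], [-1.01, 2.36], [0.21, 2.38], [-0.96, 4.11], [0.2, 2.71], [-2.98, 2.98]. Speed limits (rad/s): [2.39, 2.39, 3.14, 3.14, 3.14, 3.14].

INTERFACE

Orientations are given as a unit quaternion [w, x, y, z].
In Python, from bench import bot, read_camera, calibration gives the robot as it stands.
- The arm moves only by the shell command python3 -m handwheel 'ROWS' [FORCE]. ROWS is JSON, one flat list of numbers, 7 for each row, row after row: the shift along the tool's x, y, z normalised to -1 to 1, where 1 is 0.04 m, then the turn, a rotation vector about the tool's x, y, z normalised to -1 to 1, where 1 is 0.1 rad, then the gripper's target within -1 to 1 (shut at 1, half-way at 0, fully open at -1). A call has 1 to 20 rows; each row shifts and turns the commanded pose from where the row before left it, along the tool's axes as they then stand; what a row does not reach is not made up. A row lasts 1/12 s, in which the tool goes at most 41.7 mm and 7.16 degrees, less where a joint would pass 70% of its speed; a pose out of reach is approached as far as the arm can. A call with a number of a shift or a turn outside -1 to 1 is refused whole. A call with a gripper value outside its range is refused whole. The fingers move at their own pace and stop on an object; FORCE is the grip in N (left out, the last holds). Time passes only in rows, so rows that do not move let the fingers close. It gives the time, the measured TCP pose, the force and the opening at its end, in the units of the state.
- bot.sense(): the state, without advancing time (a new reading comes with each control period).
- read_camera(name): name is "scene" or "top"; returns the picture (400x640x3 uint8, blue, green, red); there is no depth.
- calibration(name): a dict with "fx", "fy", "cx", "cy" (pixels), "k1" (the pictures are not rectified: a ray, as slopes to the right and down, at radius r is drawn at 1 + k1 r^2 times it, then the intrinsics apply), "camera_from_world" (4x4, takes a point from world to camera coordinates). Camera axes: x right, y down, z forward; pixel columns grow to the right and rows downward; lengths in mm; the calibration is good to about 2 mm. A picture is of the moment at which its call begins. calibration takes no time and is no camera call.
- bot.close_job(): hands the job in, once; it reports no verdict.
The state is a dict: "time": time; "joints": joint angles; "qd": joint speeds; "joint_torque": joint torques, N m; "position": TCP position; "ee_rot": TCP orientation; "force": force on the tool from outside, world axes, zero at the start; "wrist_torque": the same for the moment, N m; "width": finger opening in mm.
Only numpy, scipy, OpenCV 4.12 (cv2) and the standard library are available. Lean on these libraries where they do the work, as an engineer would, in place of code of your own. Each camera call takes 0.05 s, during which the arm holds its last target.

## Working session

There is one attempt and no reset: what is moved stays moved. The work goes in short steps, Python scripts to look and compute and a shell command to move; the robot and the scene stay as the last step left them, time stands still between calls to the robot, and variables do not carry over. Pictures are saved under pics/ and viewed, and the job is handed in when it is done.

```bash
ls; mkdir -p pics; python3 - <<'E'
from bench import bot, read_camera, calibration
import cv2
for n in("scene","top"):
    cv2.imwrite(f"pics/{n}0.png",read_camera(n)); c=calibration(n); print(c)
print(bot.sense())
E
```

```text
pics
{'fx': 439.62146584358555, 'fy': 439.62146584358555, 'cx': 319.89332577506786, 'cy': 201.5292904330539, 'k1': -0.0030350607736839676, 'camera_from_world': array([[ 4.06325179e-01,  9.13679303e-01,  9.48576946e-03,
        -2.04315358e+02],
       [ 8.03922902e-01, -3.52542322e-01, -4.78980040e-01,
        -4.29330697e+02],
       [-4.34290014e-01,  2.02247478e-01, -8.77774539e-01,
         1.63551390e+03],
       [ 0.00000000e+00,  0.00000000e+00,  0.00000000e+00,
         1.00000000e+00]])}
{'fx': 422.60060993818354, 'fy': 422.60060993818354, 'cx': 320.5821052615685, 'cy': 199.24158774921358, 'k1': 0.024024221110341974, 'camera_from_world': array([[-2.26104993e-02, -9.99718171e-01, -7.23488064e-03,
         7.84912903e+00],
       [-9.93514642e-01,  2.32756384e-02, -1.11296454e-01,
         5.49726589e+02],
       [ 1.11433484e-01,  4.67149147e-03, -9.93760915e-01,
         1.20957195e+03],
       [ 0.00000000e+00,  0.00000000e+00,  0.00000000e+00,
         1.00000000e+00]])}
{'time': 0.1, 'joints': array([-1.44311652e+00,  3.59391955e-01,  1.51134000e+00,  2.27187822e-05,
        1.27251162e+00, -1.15119413e-01]), 'qd': array([-0.00037987, -0.00068458, -0.00245757, -0.00059833,  0.00038082,
       -0.00054089]), 'joint_torque': array([-1.46373159e-04, -5.16358709e+01, -2.71406937e+01,  6.76198793e-02,
        2.76717951e-02, -1.73965128e-05]), 'position': array([ 144.1648735 , -581.80932826,  246.91203937]), 'ee_rot': array([ 0.08563342, -0.0856254 ,  0.70248633, -0.70131888]), 'force': array([-0.13526007,  0.27497861,  0.80169765]), 'wrist_torque': array([ 0.02317009, -0.0385527 , -0.01666114]), 'width': 87.72538750693273}
```

View pics/scene0.png

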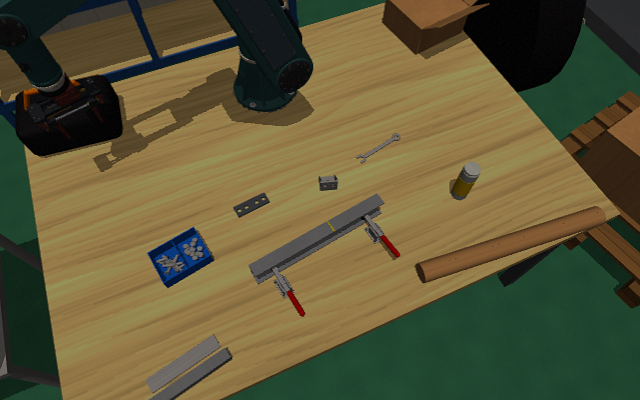

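View pics/top0.png

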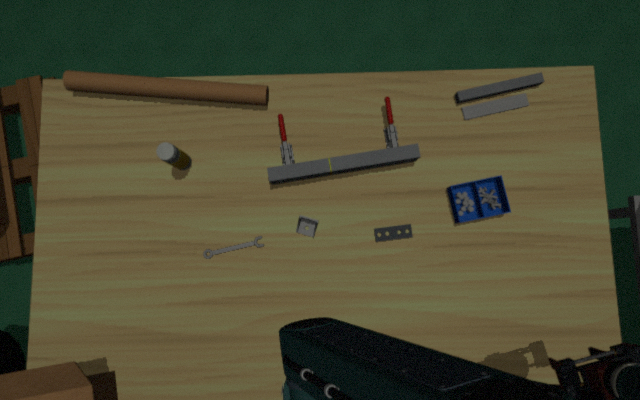

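The top view shows the bracket near (307,227), the frame from (268,175) to (420,152) with its yellow line near (330,165), the plate at (393,233), the spanner at (233,247), the can at (172,155) and the tray at (478,200). I'll zoom in on both views.

```bash
python3 - <<'E'
import cv2,numpy as np
a=cv2.imread("pics/top0.png"); s=cv2.imread("pics/scene0.png")
cv2.imwrite("pics/z1.png",cv2.convertScaleAbs(cv2.resize(a[140:245,262:426],None,fx=4.8,fy=4.8,interpolation=cv2.INTER_CUBIC),alpha=1.8))
cv2.imwrite("pics/z2.png",cv2.convertScaleAbs(cv2.resize(s[165:285,240:400],None,fx=5,fy=5,interpolation=cv2.INTER_CUBIC),alpha=1.4))
E
```

```text
(no output)
```

View pics/z1.png

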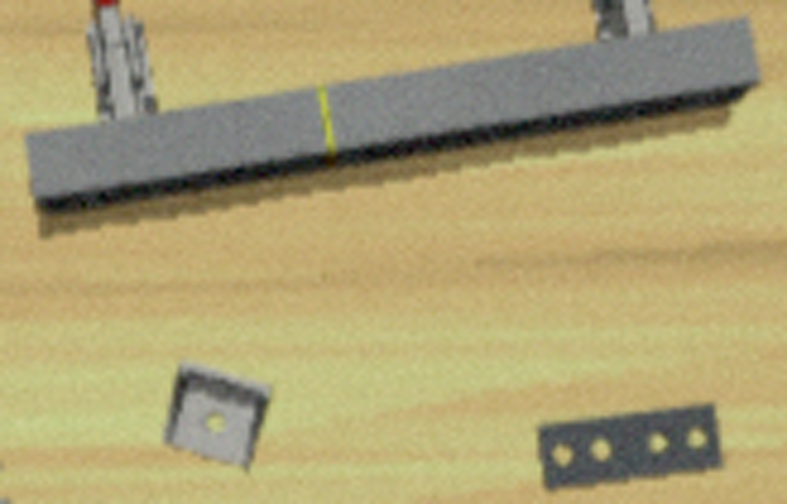

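View pics/z2.png

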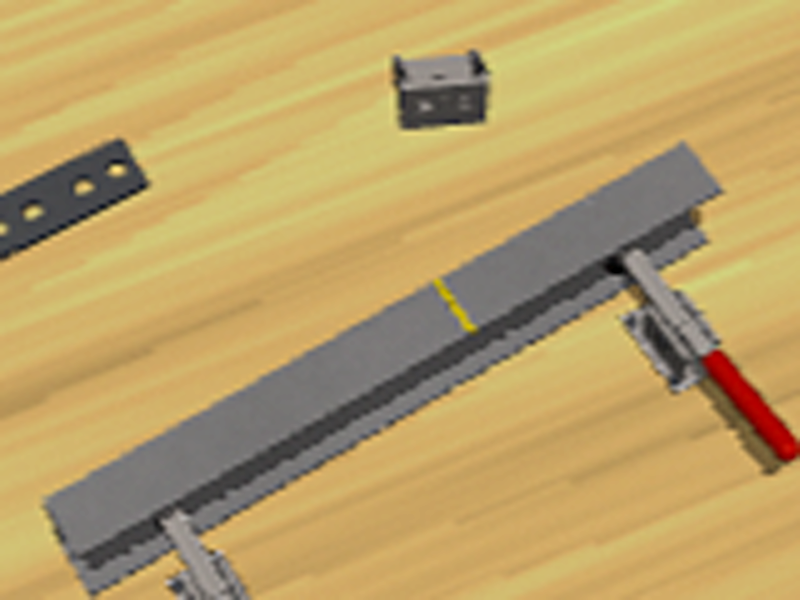

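```bash
cat > h.py <<'E'
import numpy as np,cv2
from bench import bot, read_camera, calibration
from scipy.optimize import least_squares
from scipy.spatial.transform import Rotation as R
def proj(n,P):
    c=calibration(n);T=c["camera_from_world"];P=np.atleast_2d(P)
    q=P@T[:3,:3].T+T[:3,3];s=q[:,:2]/q[:,2:]
    s=s*(1+c["k1"]*(s**2).sum(1,keepdims=True))
    return s*[c["fx"],c["fy"]]+[c["cx"],c["cy"]]
def place(p,L):
    c,s=np.cos(p[2]),np.sin(p[2]);L=np.array(L,float)
    return np.c_[p[0]+c*L[:,0]-s*L[:,1],p[1]+s*L[:,0]+c*L[:,1],L[:,2]]
def zt(z): return (np.array(z)+.5)/4.8-.5+[262,140]
def zs(z): return (np.array(z)+.5)/5-.5+[240,165]
def fit(obs,p0):  # obs {cam:[(local,pix)]}
    f=lambda p:np.concatenate([(proj(n,place(p,[a for a,_ in o]))-np.array([b for _,b in o])).ravel() for n,o in obs.items()])
    r=least_squares(f,p0,loss='soft_l1');return r.x,f(r.x).reshape(-1,2)
def toolinfo():
    s=bot.sense();w=s["ee_rot"];M=R.from_quat([w[1],w[2],w[3],w[0]]).as_matrix()
    return s,M
E
python3 - <<'E'
from h import *
np.set_printoptions(precision=3,suppress=True)
F=[((40,180,70),(26,134)),((0,180,70),(34,199)),((0,-260,70),(760,80)),((40,-260,70),(747,18)),((0,0,70),(331,155)),((40,0,70),(322,88))]
FS=[((0,180,70),(681,142)),((40,180,70),(721,190)),((0,-260,70),(45,500)),((40,-260,70),(85,555)),((0,0,70),(437,280)),((40,0,70),(472,330))]
B=[((25,28,50),(183,362)),((25,-28,50),(271,388)),((-25,-28,5),(246,468)),((-25,28,5),(165,440))]
BS=[((25,-28,0),(402,129)),((25,28,0),(488,122)),((25,-28,50),(398,90)),((25,28,50),(488,80))]
for t,s,p0 in((F,FS,(600,0,0.1)),(B,BS,(450,0,-.3))):
    t=[(a,zt(b)) for a,b in t];s=[(a,zs(b)) for a,b in s]
    for o in({"top":t},{"scene":s},{"top":t,"scene":s}):
        x,r=fit(o,p0);print(x,np.degrees(x[2]));print(r.T)
s,M=toolinfo();print(s["position"],M)
E
```

```text
[625.197 -35.781   0.139] 7.9875140209773425
[[-0.552 -0.152  0.345  0.456  0.145 -0.262]
 [ 0.23   0.31   0.402 -0.177 -0.623 -0.224]]
[629.52  -34.615   0.143] 8.204306698317701
[[ 0.763  0.517 -0.276 -1.482 -0.136  0.281]
 [-0.66  -0.478  0.049  0.721 -0.234  0.261]]
[627.207 -35.291   0.142] 8.12477187804082
[[-0.74  -0.308  0.099  0.179 -0.043 -0.483  0.264 -0.008 -0.844 -2.081
  -0.67  -0.281]
 [-0.305 -0.235 -0.494 -1.062 -1.312 -0.903 -1.125 -0.945 -0.681 -0.018
  -0.798 -0.307]]
[472.181  37.864   5.95 ] 340.9176092889162
[[-0.017  0.172  0.414 -0.644]
 [-0.567 -0.053  0.262  0.32 ]]
[475.821  38.29   -0.301] -17.26608026604918
[[-0.378 -0.439  0.564  0.247]
 [ 0.084 -0.181 -0.102  0.201]]
[473.742  38.215  -0.315] -18.061639207520983
[[-0.348 -0.058  0.479 -0.678 -0.78  -0.822  0.15  -0.148]
 [-0.986 -0.805 -0.38   0.001 -0.511 -0.567 -0.71  -0.193]]
[ 144.165 -581.809  246.912] [[-0.971 -0.     0.24 ]
 [-0.24   0.002 -0.971]
 [-0.    -1.    -0.002]]
```

Both views agree on the relative pose: frame at about (627,-35) mm, yaw 8.1°, and bracket at about (474,38), yaw -18°. I'll start across at height.

```bash
python3 -m handwheel '[-0.3,0,-0.32,0,0,0,-1,-0.3,0,-0.32,0,0,0,-1,-0.3,0,-0.32,0,0,0,-1,-0.3,0,-0.32,0,0,0,-1,-0.3,0,-0.32,0,0,0,-1,-0.3,0,-0.32,0,0,0,-1,-0.3,0,-0.32,0,0,0,-1,-0.3,0,-0.32,0,0,0,-1,-0.3,0,-0.32,0,0,0,-1,-0.3,0,-0.32,0,0,0,-1,-0.3,0,-0.32,0,0,0,-1,-0.3,0,-0.32,0,0,0,-1,-0.3,0,-0.32,0,0,0,-1,-0.3,0,-0.32,0,0,0,-1,-0.3,0,-0.32,0,0,0,-1,-0.3,0,-0.32,0,0,0,-1,-0.3,0,-0.32,0,0,0,-1,-0.3,0,-0.32,0,0,0,-1,-0.3,0,-0.32,0,0,0,-1,-0.3,0,-0.32,0,0,0,-1]'
```

```text
time: 1.77
position: [316.1, -274.6, 247.7]
ee_rot: [-0.086, 0.086, -0.702, 0.702]
force: [0.5, 0.3, -0.2]
width: 87.5
```

```bash
python3 -m handwheel '[-0.296,0,-0.326,0,0,0,-1,-0.296,0,-0.326,0,0,0,-1,-0.296,0,-0.326,0,0,0,-1,-0.296,0,-0.326,0,0,0,-1,-0.296,0,-0.326,0,0,0,-1,-0.296,0,-0.326,0,0,0,-1,-0.296,0,-0.326,0,0,0,-1,-0.296,0,-0.326,0,0,0,-1,-0.296,0,-0.326,0,0,0,-1,-0.296,0,-0.326,0,0,0,-1,-0.296,0,-0.326,0,0,0,-1,-0.296,0,-0.326,0,0,0,-1,-0.296,0,-0.326,0,0,0,-1,-0.296,0,-0.326,0,0,0,-1,-0.296,0,-0.326,0,0,0,-1,-0.296,0,-0.326,0,0,0,-1,-0.296,0,-0.326,0,0,0,-1,-0.296,0,-0.326,0,0,0,-1,-0.296,0,-0.326,0,0,0,-1,-0.296,0,-0.326,0,0,0,-1]'
python3 -m handwheel '[0,0,0,0,0.56,0,-1,0,0,0,0,0.56,0,-1,0,0,0,0,0.56,0,-1,0,0,0,0,0.56,0,-1,0,0,0,0,0.56,0,-1,0,0,0,0,0.56,0,-1,0,0,0,0,0.56,0,-1,0,0,0,0,0.56,0,-1,0,0,0,0,0.56,0,-1,0,0,0,0,0.54,0,-1,0,0,0,0,0,0,-1]'
python3 - <<'E'
from h import *
np.set_printoptions(precision=3,suppress=True)
s,M=toolinfo();print(s["position"],M,s["joints"],s["force"],s["wrist_torque"])
a=read_camera("scene");cv2.imwrite("pics/s1.png",cv2.resize(a[80:280,200:440],None,fx=3.3,fy=3,interpolation=cv2.INTER_CUBIC))
E
```

```text
time: 3.43
position: [482.6, 35.5, 247.7]
ee_rot: [0.086, -0.086, 0.702, -0.702]
force: [-0.3, 0.3, 0.1]
width: 87.4
time: 4.35
position: [482.3, 34.6, 247.8]
ee_rot: [-0.111, 0.112, 0.698, -0.698]
force: [0.6, -0.1, 0.8]
width: 87.9
[482.324  34.557 247.755] [[-0.95   0.    -0.311]
 [ 0.311  0.    -0.95 ]
 [-0.    -1.    -0.   ]] [-0.072  0.19   1.753  0.     1.198  1.816] [ 0.623 -0.091  0.838] [-0.018  0.024  0.008]
```

View pics/s1.png

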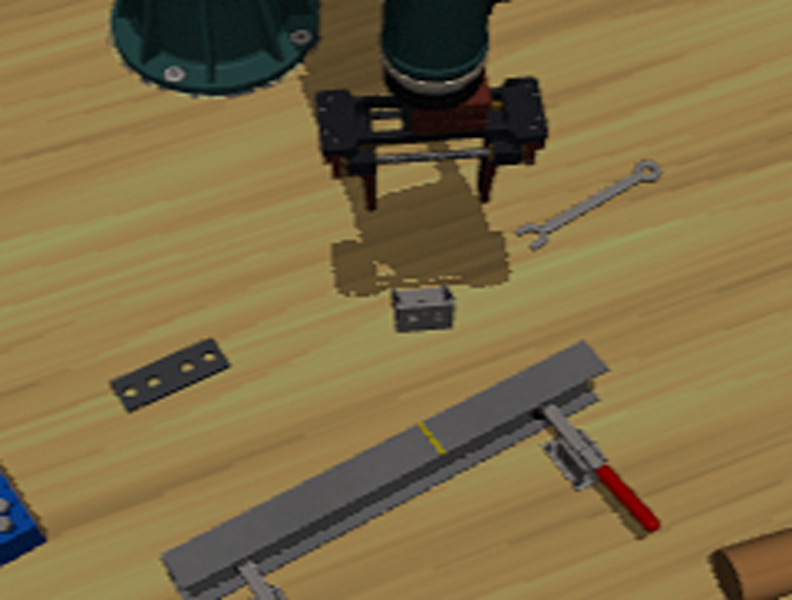

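The gripper hangs aligned above the bracket in the picture (bracket ~(423,310), fingertips ~(372,207) and (485,200)). I'll lower to just above it and check.

```bash
python3 -m handwheel '[0,0.39,0,0,0,0,-1,0,0.39,0,0,0,0,-1,0,0.39,0,0,0,0,-1,0,0.39,0,0,0,0,-1,0,0.39,0,0,0,0,-1,0,0.39,0,0,0,0,-1,0,0.39,0,0,0,0,-1,0,0.39,0,0,0,0,-1,0,0.39,0,0,0,0,-1,0,0.39,0,0,0,0,-1,0,0,0,0,0,0,-1]'
python3 - <<'E'
from h import *
np.set_printoptions(precision=3,suppress=True)
s,M=toolinfo();p=s["position"];print(p)
tips=np.array([p+25*M[:,1]+k*s["width"]/2*M[:,2]+j*10*M[:,0] for k in(-1,1) for j in(-1,1)])
a=read_camera("scene");z=cv2.resize(a[150:230,280:387],None,fx=7,fy=7,interpolation=cv2.INTER_CUBIC)
for u in (proj("scene",tips)-[280,150]+.5)*7-.5: cv2.circle(z,tuple(int(v) for v in u),3,(0,0,255),-1)
for u in (proj("scene",place((473.7,38.2,-.315),[(25,28,50),(25,-28,50),(25,28,0),(25,-28,0),(-25,28,0),(-25,-28,0)]))-[280,150]+.5)*7-.5: cv2.circle(z,tuple(int(v) for v in u),3,(0,255,0),-1)
cv2.imwrite("pics/s2.png",z)
a=read_camera("top");cv2.imwrite("pics/t2.png",cv2.convertScaleAbs(cv2.resize(a[140:260,250:400],None,fx=5,fy=5,interpolation=cv2.INTER_CUBIC),alpha=2))
E
```

```text
time: 5.32
position: [480.8, 34.3, 89.5]
ee_rot: [0.112, -0.109, -0.698, 0.699]
force: [-1.1, -0.4, -0.5]
width: 87.8
[480.812  34.325  89.531]
```

View pics/s2.png

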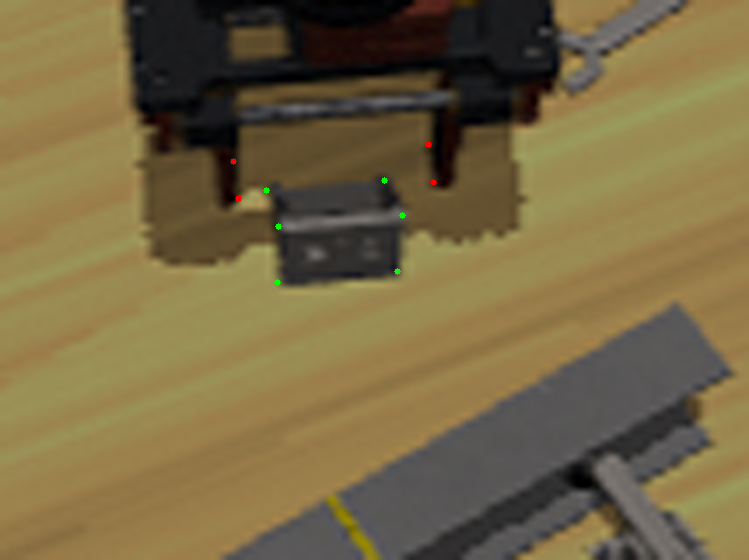

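View pics/t2.png

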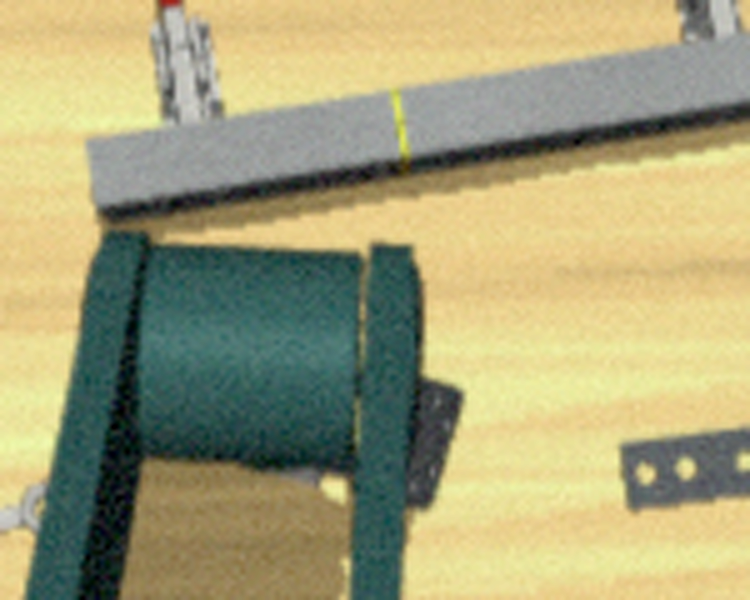

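The fingers straddle the bracket: fingertips at (232,203) and (440,185), predicted within about 1 px, and bracket back edge at (280,283)-(400,279). Descending.

```bash
python3 -m handwheel '[-0.005,0.133,-0.003,0,0,0,-1,-0.005,0.133,-0.003,0,0,0,-1,-0.005,0.133,-0.003,0,0,0,-1,-0.005,0.133,-0.003,0,0,0,-1,-0.005,0.133,-0.003,0,0,0,-1,-0.005,0.133,-0.003,0,0,0,-1,-0.005,0.133,-0.003,0,0,0,-1,-0.005,0.133,-0.003,0,0,0,-1,-0.005,0.133,-0.003,0,0,0,-1,-0.005,0.133,-0.003,0,0,0,-1,0,0,0,0,0,0,-1]'
python3 - <<'E'
from h import *
np.set_printoptions(precision=3,suppress=True)
s,M=toolinfo();p=s["position"];print(p,s["force"])
a=read_camera("scene");z=cv2.resize(a[150:230,280:387],None,fx=7,fy=7,interpolation=cv2.INTER_CUBIC)
cv2.imwrite("pics/s3.png",z)
E
```

```text
time: 6.33
position: [484.5, 34.5, 37.4]
ee_rot: [0.112, -0.11, -0.698, 0.698]
force: [0.1, 0.5, 0.1]
width: 87.9
[484.492  34.474  37.421] [0.095 0.516 0.099]
```

View pics/s3.png

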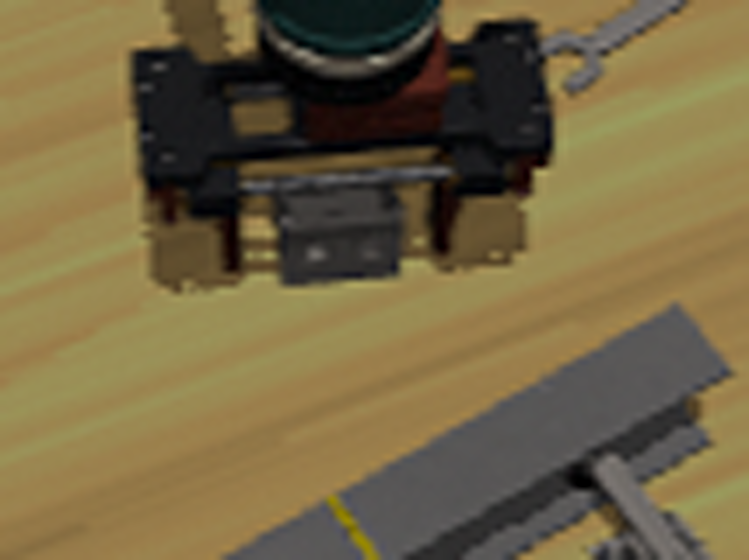

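The bracket (280–400 px) sits centred between the fingers (235 and 440 px), so I'll close.

```bash
python3 -m handwheel '[0,0,0,0,0,0,1,0,0,0,0,0,0,1,0,0,0,0,0,0,1,0,0,0,0,0,0,1,0,0,0,0,0,0,1,0,0,0,0,0,0,1,0,0,0,0,0,0,1,0,0,0,0,0,0,1,0,0,0,0,0,0,1,0,0,0,0,0,0,1]' 15
python3 -m handwheel '[0,0,0,0,0,0,1,0,0,0,0,0,0,1,0,0,0,0,0,0,1,0,0,0,0,0,0,1]' 45
python3 -m handwheel '[0,-0.05,0,0,0,0,1,0,-0.05,0,0,0,0,1,0,-0.05,0,0,0,0,1,0,-0.05,0,0,0,0,1,0,-0.05,0,0,0,0,1,0,0,0,0,0,0,1,0,0,0,0,0,0,1]'
python3 - <<'E'
from h import *
np.set_printoptions(precision=3,suppress=True)
s,M=toolinfo();print(s["position"],s["force"],s["wrist_torque"],s["width"],M)
a=read_camera("scene");s,M=toolinfo();print(s["position"],s["force"]);z=cv2.resize(a[150:230,280:387],None,fx=7,fy=7,interpolation=cv2.INTER_CUBIC)
cv2.imwrite("pics/s4.png",z)
E
```

```text
time: 7.22
position: [485.4, 34.5, 38.7]
ee_rot: [-0.111, 0.111, 0.698, -0.698]
force: [0.5, 1.6, 4.1]
width: 55.8
time: 7.55
position: [485.4, 34.5, 38.7]
ee_rot: [-0.111, 0.111, 0.698, -0.698]
force: [0.5, 1.7, 5.5]
width: 55.8
time: 8.13
position: [485.1, 34.4, 48.6]
ee_rot: [-0.111, 0.111, 0.698, -0.698]
force: [-0.4, 0.0, -2.8]
width: 55.5
[485.135  34.421  48.575] [-0.372  0.025 -2.787] [ 0.047 -0.013 -0.012] 55.50608124276168 [[-0.951  0.    -0.31 ]
 [ 0.31   0.    -0.951]
 [-0.    -1.    -0.   ]]
[485.074  34.433  48.529] [-0.052  0.101 -2.002]
```

View pics/s4.png

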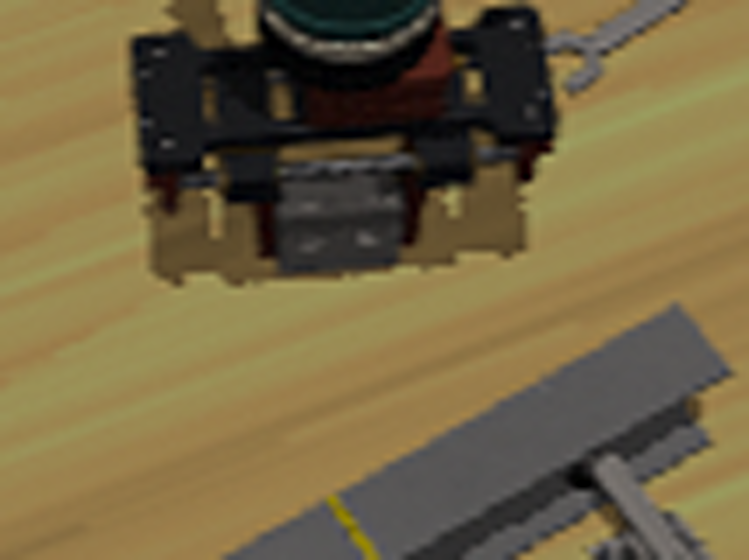

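It's gripped: width 55.5 mm, and the measured weight is about 2.8 N. The picture shows the bracket raised between the fingers at (340,235). I'll carry it to stand-off in front of the line, then turn it to match the web.

```bash
python3 -m handwheel '[-0.225,0,0.096,0,0,0,1,-0.225,0,0.096,0,0,0,1,-0.225,0,0.096,0,0,0,1,-0.225,0,0.096,0,0,0,1,-0.225,0,0.096,0,0,0,1,-0.225,0,0.096,0,0,0,1,-0.225,0,0.096,0,0,0,1,-0.225,0,0.096,0,0,0,1,-0.225,0,0.096,0,0,0,1,-0.225,0,0.096,0,0,0,1,-0.225,0,0.096,0,0,0,1,-0.225,0,0.096,0,0,0,1,0,0,0,0,0,0,1]'
python3 -m handwheel '[0,0,0,0,-0.46,0,1,0,0,0,0,-0.46,0,1,0,0,0,0,-0.46,0,1,0,0,0,0,-0.46,0,1,0,0,0,0,-0.46,0,1,0,0,0,0,-0.46,0,1,0,0,0,0,-0.46,0,1,0,0,0,0,-0.46,0,1,0,0,0,0,-0.46,0,1,0,0,0,0,-0.43,0,1,0,0,0,0,0,0,1,0,0,0,0,0,0,1]'
python3 - <<'E'
from h import *
np.set_printoptions(precision=4,suppress=True)
a=read_camera("scene");s,M=toolinfo();print(s["position"],s["force"],s["wrist_torque"],np.degrees(np.arctan2(M[1,2],M[0,2])),M)
cv2.imwrite("pics/s5.png",cv2.resize(a[150:250,260:390],None,fx=6,fy=6,interpolation=cv2.INTER_CUBIC))
a=read_camera("top");cv2.imwrite("pics/t5.png",cv2.convertScaleAbs(cv2.resize(a[120:240,250:400],None,fx=5,fy=5,interpolation=cv2.INTER_CUBIC),alpha=2))
E
```

```text
time: 9.27
position: [576.0, -44.4, 48.7]
ee_rot: [0.11, -0.112, -0.698, 0.698]
force: [1.3, 0.1, -3.1]
width: 56.0
time: 10.27
position: [573.2, -42.7, 48.4]
ee_rot: [0.05, -0.05, 0.705, -0.705]
force: [-0.5, 0.1, -2.8]
width: 55.7
[573.2291 -42.673   48.4422] [-0.6302  0.7563 -2.0762] [ 0.0369 -0.0087 -0.0306] -81.94984914668925 [[-0.9901 -0.0004  0.14  ]
 [-0.14    0.0003 -0.9901]
 [ 0.0003 -1.     -0.0003]]
```

View pics/s5.png

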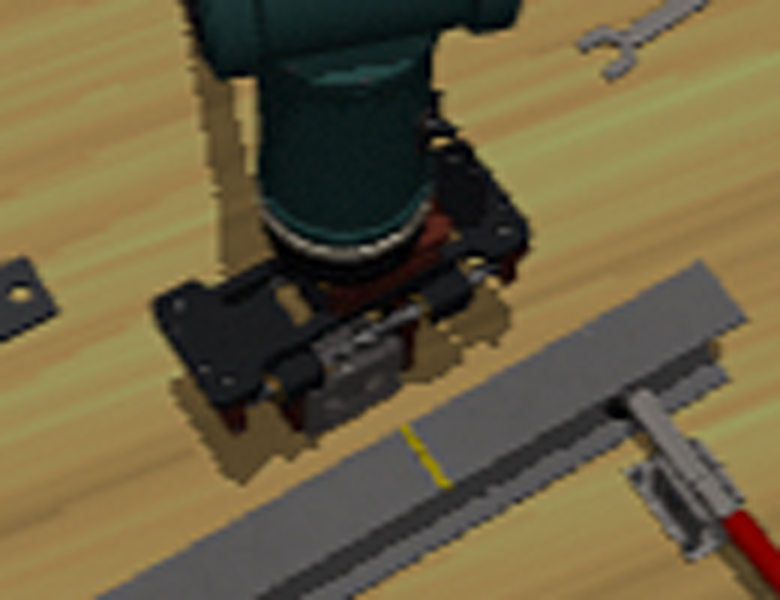

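View pics/t5.png

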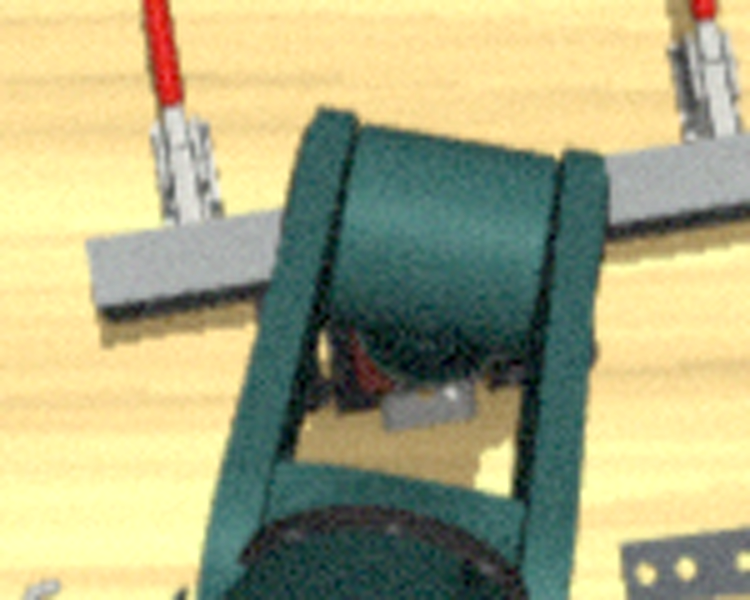

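Scene view: the back now faces the web, with its lower corners at about (313,432) and (400,385), the yellow line at (405,428), and alignment close to 8°. I'll advance 30 mm and lower close to the bench.

```bash
python3 -m handwheel '[-0.075,0,0,0,0,0,1,-0.075,0,0,0,0,0,1,-0.075,0,0,0,0,0,1,-0.075,0,0,0,0,0,1,-0.075,0,0,0,0,0,1,-0.075,0,0,0,0,0,1,-0.075,0,0,0,0,0,1,-0.075,0,0,0,0,0,1,-0.075,0,0,0,0,0,1,-0.075,0,0,0,0,0,1,0,0,0,0,0,0,1]'
python3 -m handwheel '[0,0.022,0,0,0,0,1,0,0.022,0,0,0,0,1,0,0.022,0,0,0,0,1,0,0.022,0,0,0,0,1,0,0.022,0,0,0,0,1,0,0.022,0,0,0,0,1,0,0.022,0,0,0,0,1,0,0.022,0,0,0,0,1,0,0.022,0,0,0,0,1,0,0,0,0,0,0,1,0,0,0,0,0,0,1]'
python3 - <<'E'
from h import *
np.set_printoptions(precision=4,suppress=True)
a=read_camera("scene");s,M=toolinfo();p=s["position"];print(p,s["force"],s["wrist_torque"],np.degrees(np.arctan2(M[1,2],M[0,2])))
c,sn=np.cos(.1418),np.sin(.1418);d=p[:2]-[627.2,-35.3];print("in frame",c*d[0]+sn*d[1],-sn*d[0]+c*d[1])
z=cv2.resize(a[185:245,290:370],None,fx=10,fy=10,interpolation=cv2.INTER_CUBIC)
def draw(P,col,es):
    u=((proj("scene",P)-[290,185]+.5)*10-.5).astype(int)
    for i,j in es: cv2.line(z,tuple(map(int,u[i])),tuple(map(int,u[j])),col,1)
yaw=.1405;b=(p[0]-11*np.cos(yaw),p[1]-11*np.sin(yaw),yaw);h=p[2]-38.5
draw(place(b,[(25,28,h),(25,-28,h),(25,-28,50+h),(25,28,50+h)]),(0,255,0),[(0,1),(1,2),(2,3),(3,0)])
draw(place((627.2,-35.3,.1418),[(0,-100,70),(0,100,70),(40,-100,70),(40,100,70),(0,0,70),(40,0,70)]),(0,0,255),[(0,1),(2,3),(4,5)])
cv2.imwrite("pics/s6.png",z)
E
```

```text
time: 11.28
position: [604.1, -38.6, 48.6]
ee_rot: [-0.05, 0.05, -0.705, 0.705]
force: [-0.7, 0.6, -2.7]
width: 55.7
time: 12.2
position: [603.1, -38.6, 40.5]
ee_rot: [0.05, -0.05, 0.705, -0.705]
force: [0.3, 0.0, -2.0]
width: 55.6
[603.1743 -38.6302  40.5484] [ 0.2742  0.4627 -2.5745] [-0.0073 -0.0678  0.0015] -81.87536457390306
in frame -24.255226073669213 0.09867468563426884
```

View pics/s6.png

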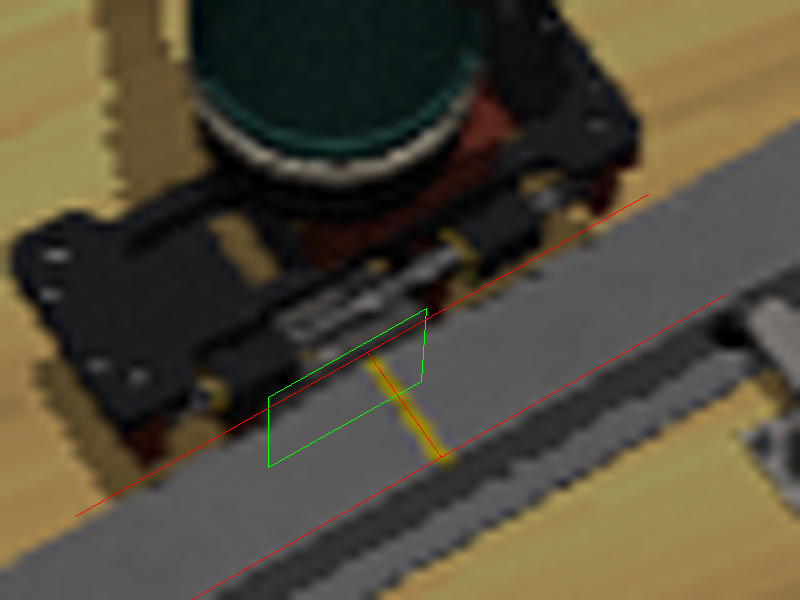

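```bash
python3 - <<'E'
from h import *
def view(src,cam,x0,y0,w,h,f,out,b,hh,fr,al):
    a=cv2.imread(src) if isinstance(src,str) else src
    z=cv2.convertScaleAbs(cv2.resize(a,None,fx=f/al[1],fy=f/al[1],interpolation=cv2.INTER_CUBIC),alpha=al[0])
    def draw(P,col,es):
        u=((proj(cam,P)-[x0,y0]+.5)*f-.5)
        for i,j in es: cv2.line(z,tuple(int(round(v)) for v in u[i]),tuple(int(round(v)) for v in u[j]),col,1)
    draw(place(b,[(25,28,hh),(25,-28,hh),(25,-28,50+hh),(25,28,50+hh),(-25,28,hh),(-25,-28,hh),(-25,28,11+hh),(-25,-28,11+hh)]),(0,255,0),[(0,1),(1,2),(2,3),(3,0),(4,5),(6,7)])
    draw(place(fr,[(0,-100,70),(0,100,70),(40,-100,70),(40,100,70),(0,0,70),(40,0,70)]),(0,0,255),[(0,1),(2,3),(4,5)])
    return z
p=(573.23,-42.67);y=.1405;b=(p[0]-11*np.cos(y),p[1]-11*np.sin(y),y)
a=view("pics/s5.png","scene",260,150,0,0,8,0,b,9.9,(629.5,-34.6,.1418),(1.3,6))
t=view("pics/t5.png","top",250,120,0,0,10,0,b,9.9,(625.2,-35.8,.1418),(1,5))
cv2.imwrite("pics/o5.png",a[240:800,300:700]); cv2.imwrite("pics/ot5.png",t[600:900,600:1100])
E
```

```text
(no output)
```

View pics/o5.png

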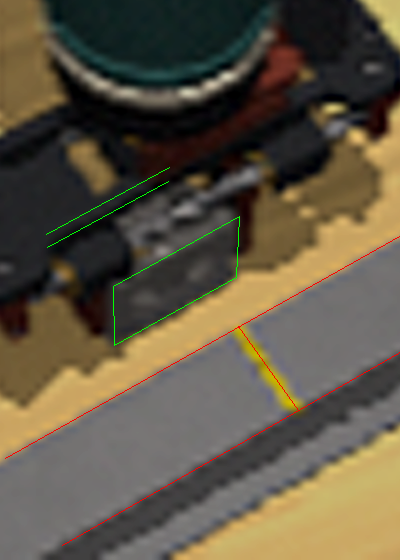

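View pics/ot5.png

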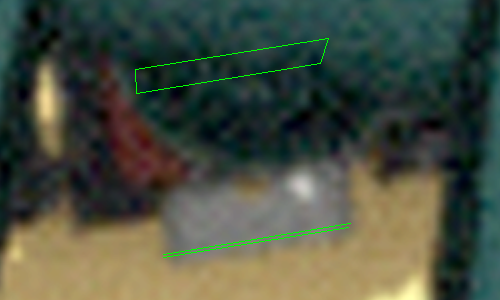

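The overlays agree to within about 1 mm laterally. I'll lower until it's resting lightly, watching Fz.

```bash
python3 -m handwheel '[0,0.012,0,0,0,0,1,0,0.012,0,0,0,0,1,0,0,0,0,0,0,1,0,0,0,0,0,0,1]'
python3 -m handwheel '[0,0.01,0,0,0,0,1,0,0,0,0,0,0,1,0,0,0,0,0,0,1]'
python3 -m handwheel '[0,0.01,0,0,0,0,1,0,0,0,0,0,0,1,0,0,0,0,0,0,1]'
```

```text
time: 12.58
position: [603.1, -38.6, 39.6]
ee_rot: [0.05, -0.05, 0.705, -0.705]
force: [-0.5, -0.2, -2.2]
width: 55.9
time: 12.83
position: [603.1, -38.6, 39.2]
ee_rot: [0.05, -0.05, 0.705, -0.705]
force: [-0.4, 0.6, -2.0]
width: 56.2
time: 13.08
position: [603.2, -38.6, 38.8]
ee_rot: [0.05, -0.05, 0.705, -0.705]
force: [-0.3, 0.9, -2.1]
width: 55.7
```

```bash
python3 -m handwheel '[0,0.006,0,0,0,0,1,0,0,0,0,0,0,1,0,0,0,0,0,0,1]'
python3 -m handwheel '[0,0.006,0,0,0,0,1,0,0,0,0,0,0,1,0,0,0,0,0,0,1]'
python3 -m handwheel '[0,0.006,0,0,0,0,1,0,0,0,0,0,0,1,0,0,0,0,0,0,1]'
```

```text
time: 13.33
position: [603.2, -38.6, 38.8]
ee_rot: [0.05, -0.05, 0.705, -0.705]
force: [-1.4, 0.4, 0.4]
width: 55.9
time: 13.58
position: [603.2, -38.6, 38.7]
ee_rot: [0.05, -0.05, 0.705, -0.705]
force: [-2.1, 0.1, 5.7]
width: 55.8
time: 13.83
position: [603.2, -38.6, 38.7]
ee_rot: [0.05, -0.05, 0.705, -0.705]
force: [-2.8, -0.3, 7.3]
width: 56.0
```

Bench contact is at TCP z ≈ 38.75. I'll back off to a light rest and approach.

```bash
python3 -m handwheel '[0,-0.014,0,0,0,0,1,0,0,0,0,0,0,1,-0.02,0,0,0,0,0,1,-0.02,0,0,0,0,0,1,-0.02,0,0,0,0,0,1,-0.02,0,0,0,0,0,1,-0.02,0,0,0,0,0,1,-0.02,0,0,0,0,0,1,-0.02,0,0,0,0,0,1,0,0,0,0,0,0,1]'
python3 -m handwheel '[-0.01,0,0,0,0,0,1,-0.01,0,0,0,0,0,1,0,0,0,0,0,0,1,0,0,0,0,0,0,1]'
python3 -m handwheel '[-0.01,0,0,0,0,0,1,-0.01,0,0,0,0,0,1,0,0,0,0,0,0,1,0,0,0,0,0,0,1]'
```

```text
time: 14.67
position: [606.7, -37.9, 38.8]
ee_rot: [0.049, -0.052, 0.705, -0.705]
force: [-7.1, -0.3, 10.1]
width: 55.9
time: 15.0
position: [606.7, -37.9, 38.8]
ee_rot: [0.048, -0.052, 0.705, -0.705]
force: [-8.8, -2.0, 10.9]
width: 55.7
time: 15.33
position: [608.1, -37.7, 38.8]
ee_rot: [0.049, -0.052, 0.705, -0.705]
force: [-6.9, -1.3, 10.0]
width: 55.7
```

Friction is building from leaning on the bench (Fz ≈ 10 N). I'll lift slightly.

```bash
python3 -m handwheel '[0,-0.012,0,0,0,0,1,0,0,0,0,0,0,1,0,0,0,0,0,0,1]'
python3 -m handwheel '[0,-0.01,0,0,0,0,1,0,0,0,0,0,0,1,0,0,0,0,0,0,1]'
python3 - <<'E'
from h import *
np.set_printoptions(precision=4,suppress=True)
s,M=toolinfo();print(s["position"],s["force"],s["wrist_torque"]);print(M)
E
```

```text
time: 15.58
position: [610.6, -37.6, 38.8]
ee_rot: [0.05, -0.05, 0.705, -0.705]
force: [-0.5, -0.2, -0.9]
width: 55.8
time: 15.83
position: [610.4, -37.6, 39.3]
ee_rot: [0.05, -0.05, 0.705, -0.705]
force: [0.2, 0.2, -2.7]
width: 56.2
[610.4133 -37.5561  39.2908] [ 0.1732  0.2496 -2.6691] [ 0.0358 -0.0203 -0.0402]
[[-0.99   -0.      0.1413]
 [-0.1413  0.0002 -0.99  ]
 [-0.     -1.     -0.0002]]
```

```bash
python3 -m handwheel '[-0.012,0,0,0,0,0,1,-0.012,0,0,0,0,0,1,0,0,0,0,0,0,1,0,0,0,0,0,0,1]'
python3 -m handwheel '[-0.012,0,0,0,0,0,1,-0.012,0,0,0,0,0,1,0,0,0,0,0,0,1,0,0,0,0,0,0,1]'
```

```text
time: 16.17
position: [611.3, -37.4, 39.5]
ee_rot: [0.05, -0.05, 0.705, -0.705]
force: [-0.8, -0.0, -1.7]
width: 55.6
time: 16.5
position: [612.3, -37.3, 39.5]
ee_rot: [0.05, -0.05, 0.705, -0.705]
force: [0.4, -0.3, -2.8]
width: 56.0
```

```bash
python3 -m handwheel '[-0.01,0,0,0,0,0,1,-0.01,0,0,0,0,0,1,0,0,0,0,0,0,1,0,0,0,0,0,0,1]'
python3 -m handwheel '[-0.01,0,0,0,0,0,1,-0.01,0,0,0,0,0,1,0,0,0,0,0,0,1,0,0,0,0,0,0,1]'
```

```text
time: 16.83
position: [613.0, -37.3, 39.5]
ee_rot: [0.05, -0.05, 0.705, -0.705]
force: [0.6, 0.1, -2.5]
width: 56.0
time: 17.17
position: [613.8, -37.1, 39.5]
ee_rot: [0.05, -0.05, 0.705, -0.705]
force: [-0.5, -0.6, -2.9]
width: 55.7
```

```bash
python3 -m handwheel '[-0.01,0,0,0,0,0,1,-0.01,0,0,0,0,0,1,0,0,0,0,0,0,1,0,0,0,0,0,0,1]'
python3 -m handwheel '[-0.01,0,0,0,0,0,1,0,0,0,0,0,0,1,0,0,0,0,0,0,1]'
python3 -m handwheel '[-0.01,0,0,0,0,0,1,0,0,0,0,0,0,1,0,0,0,0,0,0,1]'
```

```text
time: 17.5
position: [614.6, -37.0, 39.5]
ee_rot: [0.05, -0.05, 0.705, -0.705]
force: [0.2, 0.1, -3.4]
width: 55.9
time: 17.75
position: [615.0, -36.9, 39.5]
ee_rot: [0.05, -0.05, 0.705, -0.705]
force: [1.3, 0.5, -2.1]
width: 55.9
time: 18.0
position: [615.2, -36.9, 39.5]
ee_rot: [0.05, -0.05, 0.705, -0.705]
force: [-0.0, -0.2, -2.1]
width: 55.5
```

```bash
python3 -m handwheel '[-0.01,0,0,0,0,0,1,0,0,0,0,0,0,1,0,0,0,0,0,0,1]'
python3 -m handwheel '[-0.01,0,0,0,0,0,1,0,0,0,0,0,0,1,0,0,0,0,0,0,1]'
python3 -m handwheel '[-0.01,0,0,0,0,0,1,0,0,0,0,0,0,1,0,0,0,0,0,0,1]'
```

```text
time: 18.25
position: [615.2, -36.8, 39.4]
ee_rot: [0.05, -0.05, 0.705, -0.705]
force: [-2.9, -0.6, -1.3]
width: 55.6
time: 18.5
position: [615.2, -36.8, 39.3]
ee_rot: [0.049, -0.051, 0.705, -0.705]
force: [-4.4, -1.2, -0.2]
width: 55.8
time: 18.75
position: [615.2, -36.8, 39.3]
ee_rot: [0.049, -0.051, 0.705, -0.705]
force: [-6.6, -2.5, 1.8]
width: 55.9
```

Web contact is at TCP x = 615.2, about 0.5 mm above the bench. I'll back off, settle onto the bench and approach again.

```bash
python3 -m handwheel '[0.025,0,0,0,0,0,1,0.02,0,0,0,0,0,1,0,0,0,0,0,0,1]'
python3 -m handwheel '[0,0.01,0,0,0,0,1,0,0,0,0,0,0,1,0,0,0,0,0,0,1]'
python3 -m handwheel '[0,0.005,0,0,0,0,1,0,0,0,0,0,0,1,0,0,0,0,0,0,1]'
```

```text
time: 19.0
position: [615.2, -36.9, 39.5]
ee_rot: [0.05, -0.05, 0.705, -0.705]
force: [-0.7, -0.3, -3.9]
width: 55.6
time: 19.25
position: [615.2, -36.9, 39.2]
ee_rot: [0.05, -0.05, 0.705, -0.705]
force: [-0.4, 0.6, -3.4]
width: 55.7
time: 19.5
position: [615.2, -37.0, 39.0]
ee_rot: [-0.05, 0.05, -0.705, 0.705]
force: [-0.1, -0.9, -2.9]
width: 55.7
```

```bash
python3 -m handwheel '[0,0.005,0,0,0,0,1,0,0,0,0,0,0,1,0,0,0,0,0,0,1]'
python3 -m handwheel '[0,0.004,0,0,0,0,1,0,0,0,0,0,0,1,0,0,0,0,0,0,1]'
python3 - <<'E'
from h import *
np.set_printoptions(precision=4,suppress=True)
s,M=toolinfo();print(s["position"],s["force"],s["wrist_torque"]);print(M)
E
```

```text
time: 19.75
position: [615.1, -37.0, 38.8]
ee_rot: [-0.05, 0.05, -0.705, 0.705]
force: [0.6, -0.4, -2.4]
width: 56.0
time: 20.0
position: [615.0, -37.0, 38.8]
ee_rot: [-0.05, 0.05, -0.705, 0.705]
force: [0.4, 0.3, -0.2]
width: 56.0
[615.0437 -36.9752  38.758 ] [ 0.3688  0.2608 -0.1939] [ 0.068   0.0359 -0.0142]
[[-0.99    0.0006  0.1413]
 [-0.1413  0.     -0.99  ]
 [-0.0006 -1.      0.    ]]
```

```bash
python3 -m handwheel '[-0.01,-0.001,0,0,0,0,1,-0.01,-0.001,0,0,0,0,1,0,0,0,0,0,0,1,0,0,0,0,0,0,1]'
python3 -m handwheel '[-0.01,-0.002,0,0,0,0,1,-0.01,-0.002,0,0,0,0,1,0,0,0,0,0,0,1,0,0,0,0,0,0,1]'
```

```text
time: 20.33
position: [615.2, -37.0, 38.7]
ee_rot: [-0.05, 0.05, -0.705, 0.705]
force: [-1.3, -0.9, 3.4]
width: 55.5
time: 20.67
position: [615.2, -36.9, 38.7]
ee_rot: [0.049, -0.051, 0.705, -0.705]
force: [-4.6, -2.3, 4.2]
width: 55.7
```

```bash
python3 -m handwheel '[0,-0.01,0,0,0,0,1,0,0,0,0,0,0,1,0,0,0,0,0,0,1]'
python3 -m handwheel '[-0.01,-0.002,0,0,0,0,1,-0.01,-0.002,0,0,0,0,1,-0.01,-0.002,0,0,0,0,1,0,0,0,0,0,0,1,0,0,0,0,0,0,1]'
python3 - <<'E'
from h import *
np.set_printoptions(precision=4,suppress=True)
s,M=toolinfo();print(s["position"],s["force"],s["wrist_torque"]);print(M)
a=read_camera("scene");cv2.imwrite("pics/s7.png",cv2.resize(a[185:245,290:370],None,fx=10,fy=10,interpolation=cv2.INTER_CUBIC))
a=read_camera("top");cv2.imwrite("pics/t7.png",cv2.convertScaleAbs(cv2.resize(a[120:240,250:400],None,fx=5,fy=5,interpolation=cv2.INTER_CUBIC),alpha=2))
E
```

```text
time: 20.92
position: [615.2, -36.9, 38.8]
ee_rot: [0.049, -0.051, 0.705, -0.705]
force: [-3.9, -2.8, 1.0]
width: 55.6
time: 21.33
position: [615.2, -36.9, 38.8]
ee_rot: [0.049, -0.052, 0.705, -0.705]
force: [-7.0, -3.8, 2.0]
width: 55.9
[615.2158 -36.8756  38.7645] [-6.9655 -3.7915  1.9691] [-0.626   1.0051 -0.0986]
[[-0.9899 -0.0045  0.1415]
 [-0.1415 -0.0002 -0.9899]
 [ 0.0045 -1.     -0.0005]]
```

View pics/s7.png

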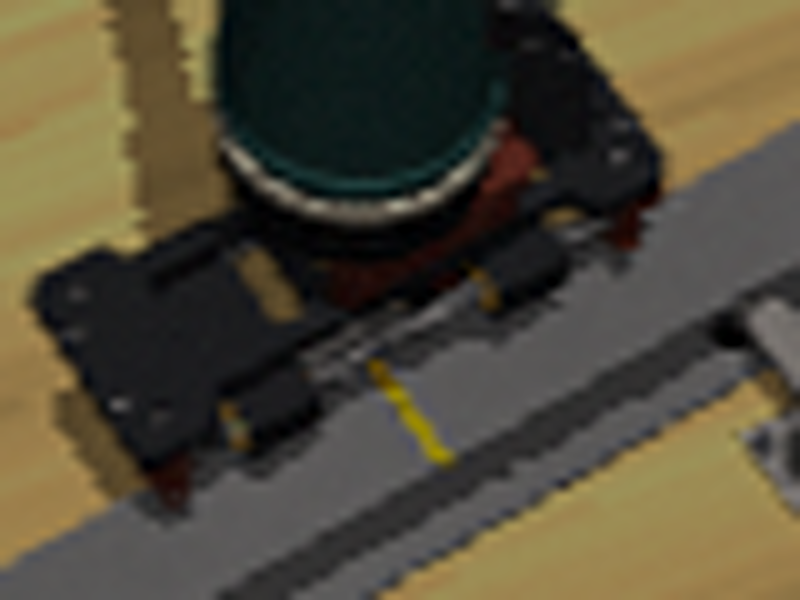

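View pics/t7.png

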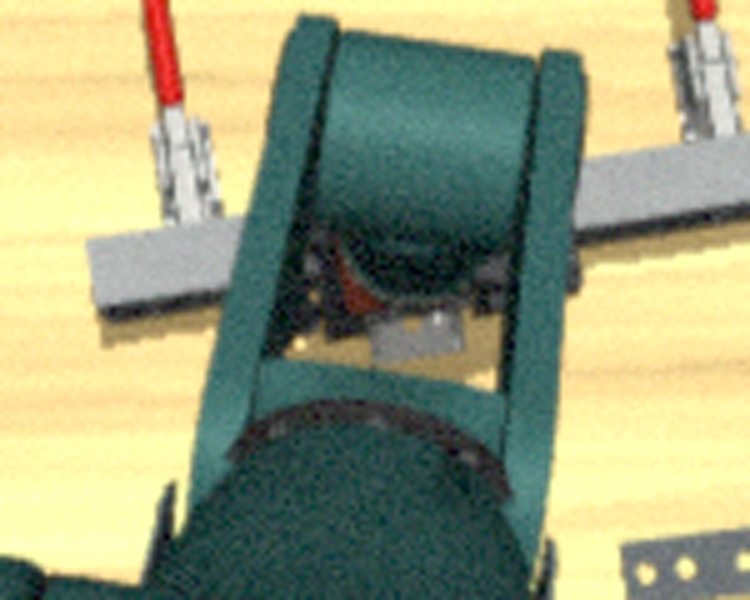

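Top view: the foot front edge spans (373,362)–(463,345). Scene view: the bracket is hidden behind the gripper, with the line at (375,362)–(450,462) between the jaws. I'll check centring from the top view.

```bash
python3 - <<'E'
from h import *
a=cv2.imread("pics/t7.png");z=cv2.resize(a[320:380,340:500],None,fx=5,fy=5,interpolation=cv2.INTER_CUBIC)
for fr,col in (((625.2,-35.8,.1405),(0,0,255)),((627.2,-35.3,.1405),(0,255,0))):
    P=place(fr,[(-50,28,0),(-50,-28,0),(-50,-28,11),(-50,28,11),(-50,0,0),(-50,0,12)])
    u=(((proj("top",P)-[250,120]+.5)*5-.5)-[340,320]+.5)*5-.5
    for i,j in((0,1),(1,2),(2,3),(3,0),(4,5)): cv2.line(z,tuple(int(v) for v in u[i]),tuple(int(v) for v in u[j]),col,1)
cv2.imwrite("pics/o7.png",z)
E
```

```text
(no output)
```

View pics/o7.png

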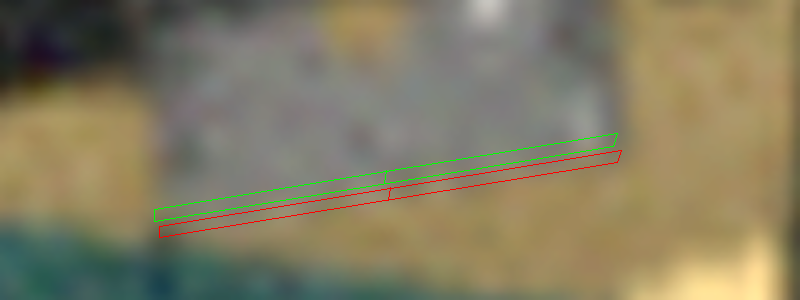

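Top overlay: the foot edges at about 155 and 620 px match the centred prediction to well under 1 mm. Now I'll relieve the side force and build the push.

```bash
python3 -m handwheel '[0,0,0.006,0,0,0,1,0,0,0,0,0,0,1,0,0,0,0,0,0,1]'
python3 -m handwheel '[-0.01,-0.003,0,0,0,0,1,-0.01,-0.003,0,0,0,0,1,0,0,0,0,0,0,1,0,0,0,0,0,0,1]'
python3 - <<'E'
from h import *
np.set_printoptions(precision=4,suppress=True)
s,M=toolinfo();print(s["position"],s["force"],s["wrist_torque"],M.T@s["force"]);print(M)
E
```

```text
time: 21.68
position: [615.2, -36.9, 38.8]
ee_rot: [0.049, -0.052, 0.705, -0.705]
force: [-7.1, -2.6, 2.0]
width: 55.7
time: 22.02
position: [615.2, -36.9, 38.8]
ee_rot: [0.048, -0.052, 0.705, -0.705]
force: [-8.5, -4.1, 1.8]
width: 56.0
[615.2487 -36.9043  38.8391] [-8.4973 -4.12    1.7562] [-0.6418  1.2315 -0.1007] [ 9.0052 -1.7053  2.874 ]
[[-0.9899 -0.006   0.1416]
 [-0.1416 -0.     -0.9899]
 [ 0.0059 -1.     -0.0008]]
```

```bash
python3 -m handwheel '[0,0,0.006,0,0,0.03,1,0,0,0.006,0,0,0.03,1,0,0,0,0,0,0,1,0,0,0,0,0,0,1]'
python3 - <<'E'
from h import *
np.set_printoptions(precision=4,suppress=True)
s,M=toolinfo();print(s["position"],s["force"],s["wrist_torque"],M.T@s["force"]);print(M)
E
```

```text
time: 22.35
position: [615.3, -36.9, 38.8]
ee_rot: [0.05, -0.05, 0.706, -0.705]
force: [-8.1, -1.5, 2.1]
width: 55.5
[615.251  -36.8937  38.7625] [-8.0645 -1.4998  2.0612] [-0.4659  1.2452 -0.1008] [ 8.1954 -2.0623  0.3419]
[[-0.99   -0.0002  0.1413]
 [-0.1413  0.0016 -0.99  ]
 [-0.0001 -1.     -0.0016]]
```

```bash
python3 -m handwheel '[-0.01,-0.003,0.002,0,0,0.008,1,-0.01,-0.003,0.002,0,0,0.008,1,-0.01,-0.003,0.002,0,0,0.008,1,-0.01,-0.003,0.002,0,0,0.008,1,0,0,0,0,0,0,1,0,0,0,0,0,0,1]'
python3 - <<'E'
from h import *
np.set_printoptions(precision=4,suppress=True)
s,M=toolinfo();print(s["position"],s["force"],s["wrist_torque"],M.T@s["force"]);print(M)
E
```

```text
time: 22.85
position: [615.2, -36.9, 38.8]
ee_rot: [0.05, -0.05, 0.706, -0.705]
force: [-9.1, -2.6, 3.2]
width: 55.4
[615.2499 -36.885   38.7683] [-9.1304 -2.6285  3.1576] [-0.6348  1.7208 -0.1133] [ 9.4102 -3.1618  1.3021]
[[-0.9899 -0.0002  0.1416]
 [-0.1416  0.0021 -0.9899]
 [-0.0001 -1.     -0.0021]]
```

```bash
python3 -m handwheel '[-0.01,-0.005,0.003,0,0,0.005,1,-0.01,-0.005,0.003,0,0,0.005,1,-0.01,-0.003,0.003,0,0,0.005,1,0,0,0,0,0,0,1,0,0,0,0,0,0,1]'
python3 - <<'E'
from h import *
np.set_printoptions(precision=4,suppress=True)
for i in range(4):
    s,M=toolinfo();print(s["position"],s["wrist_torque"],M.T@s["force"]);read_camera("top")
print(M)
E
```

```text
time: 23.27
position: [615.3, -36.9, 38.8]
ee_rot: [0.05, -0.051, 0.706, -0.704]
force: [-13.0, -2.7, 1.0]
width: 55.8
[615.2704 -36.8798  38.7743] [-0.6069  1.8588 -0.1185] [13.2385 -0.9444  0.8293]
[615.2826 -36.9048  38.7882] [-0.674   1.8514 -0.1582] [13.2228 -1.8457  0.2769]
[615.2682 -36.926   38.7952] [-0.6692  1.8347 -0.1123] [12.7635 -0.7892  0.0152]
[615.2793 -36.9144  38.782 ] [-0.643   1.8862 -0.1418] [12.6796 -0.8823  0.4102]
[[-0.9899 -0.001   0.1417]
 [-0.1417  0.0027 -0.9899]
 [ 0.0006 -1.     -0.0028]]
```

The push is a steady ~13 N, with side force near 0 and the foot only lightly loaded. Holding for more than 4 s.

```bash
for i in 1 2 3; do python3 -m handwheel '[0,0,0,0,0,0,1,0,0,0,0,0,0,1,0,0,0,0,0,0,1,0,0,0,0,0,0,1,0,0,0,0,0,0,1,0,0,0,0,0,0,1,0,0,0,0,0,0,1,0,0,0,0,0,0,1,0,0,0,0,0,0,1,0,0,0,0,0,0,1,0,0,0,0,0,0,1,0,0,0,0,0,0,1,0,0,0,0,0,0,1,0,0,0,0,0,0,1,0,0,0,0,0,0,1,0,0,0,0,0,0,1,0,0,0,0,0,0,1,0,0,0,0,0,0,1]'; done
python3 - <<'E'
from h import *
np.set_printoptions(precision=4,suppress=True)
s,M=toolinfo();print(s["position"],s["wrist_torque"],M.T@s["force"]);print(M)
a=read_camera("scene");b=read_camera("top")
cv2.imwrite("pics/s9.png",a)
cv2.imwrite("pics/t9.png",cv2.convertScaleAbs(cv2.resize(b[120:240,250:400],None,fx=5,fy=5,interpolation=cv2.INTER_CUBIC),alpha=2))
E
```

```text
time: 24.97
position: [615.3, -36.9, 38.8]
ee_rot: [0.05, -0.051, 0.706, -0.704]
force: [-12.6, -1.6, 0.1]
width: 55.9
time: 26.47
position: [615.3, -36.9, 38.8]
ee_rot: [0.05, -0.051, 0.706, -0.704]
force: [-12.9, -2.5, 2.0]
width: 55.7
time: 27.97
position: [615.3, -36.9, 38.8]
ee_rot: [0.05, -0.051, 0.706, -0.704]
force: [-12.9, -2.4, 0.8]
width: 55.9
[615.299  -36.8909  38.8026] [-0.6164  1.8337 -0.1157] [13.097  -0.8167  0.5674]
[[-0.9899 -0.0009  0.1417]
 [-0.1417  0.0027 -0.9899]
 [ 0.0006 -1.     -0.0028]]
```

View pics/s9.png

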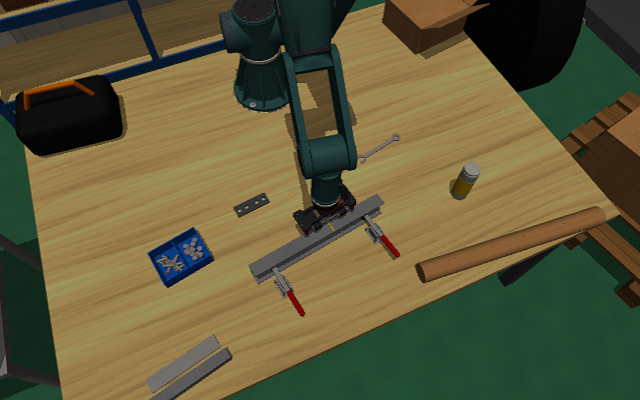

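View pics/t9.png

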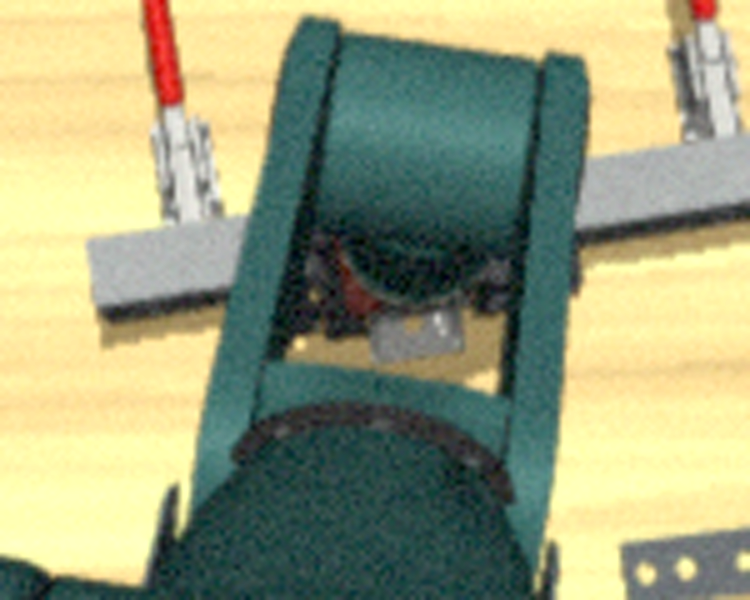

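```bash
python3 - <<'E'
from bench import bot
print(bot.sense()["force"],bot.sense()["time"]);print(bot.close_job())
E
```

```text
[-13.1203372   -1.61446193   2.02010695] 28.0667
the job is handed in; nothing more can be done
None
```

The bracket is on the bench with its drilled back against the web, centred on the yellow line, and the arm is still gripping and pushing it. I handed the job in at 28 s.

**Push:** it held at about 13 N for over 4.5 s before hand-in. Sideways force was below 1 N and the foot was only lightly loaded. Some of the push may go into bench friction, so the web probably sees a little less than 13 N.

**Flush:** the tool was within about 0.2° of upright. Its heading matched the measured heading of the web, about 8°.

**Centring:** the camera overlay and the arm's own position both put the bracket within about 1 mm of the line. I could not see the bolt holes meet, because the gripper and frame hide them.

**Checks that disagreed:**
- **Contact point:** the bracket met the web about 2 mm further on than my combined estimate from both cameras. The scene camera alone did predict this. I read it as calibration error, and the top view showed no sign of the bracket lagging in the grip.
- **First slide along the bench:** I leaned too hard, with about 10 N down and 9 N of drag. I lifted off before the web and came up again gently.

The splice plate, spanner, paint can and bolt tray look unmoved in the last scene picture.

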